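# Close up the tea organiser on the window sill

### The arm

A 7-joint arm with a two-finger parallel gripper is mounted at the origin on the work surface. World frame = base frame: x ahead of the robot, y to its left, z up, the work surface at z = 0. Lengths are in m, angles in rad, forces in N, time in s.
With the tool pointing down it reaches from about 0.4 to 0.875 m from the base axis. Payload 4.4 kg.
Tool frame: the origin (TCP) lies on the centre line of the jaws, within the pads' length; the fingertips stand 25 mm ahead of it and the grasp point (between the pads) lies 6 mm ahead of it (robot.tip_reach is the z of the fingertips in the tool frame, in m); z points along the fingers, x is the direction in which the jaws open and shut, and the axes are right-handed (so a half turn about z gives the same grasp; the last joint's range is limited). The gripper opens to 85 mm and grips with 20 to 120 N. Pads are 22 mm wide; open, the fingers measure 114 mm over their backs; the gripper's body (76 mm by 85 mm) begins 54 mm behind the grasp point. The pads swing forward as they close: fully open they stand 13 mm farther back than shut.
Start: joints at [1.259, 0.628, 0.038, 1.517, -0.027, 0.996, -0.02], TCP at [0.158, -0.63, 0.256] pointing down, gripper open.
Joint ranges: [-3.06, 3.06], [-0.37, 2.12], [-1.25, 1.32], [0.18, 2.47], [-1.1, 4.24], [0.23, 1.98], [-2.94, 2.94]. Speed limits (rad/s): [2.57, 2.57, 3.14, 3.14, 3.14, 3.14, 3.14].

### API

Orientations are given as [roll, pitch, yaw] about the fixed x, y, z axes, in that order (R = Rz(yaw) Ry(pitch) Rx(roll)).
In Python, from station import observe, get_image, workorder, robot gives the robot as it stands.
- The arm moves only by the shell command python3 -m jog 'ROWS' [OPENING]. ROWS is JSON, one flat list of numbers, 4 for each row, row after row: the shift along the tool's x, y, z in cm, then the turn about the tool's z in degrees. In form: [dx, dy, dz, twist, dx, dy, dz, twist, ...]. A call has 1 to 20 rows; each row shifts and turns the commanded pose from where the row before left it, along the tool's axes as they then stand; what a row does not reach is not made up. A row lasts 1/10 s, in which the tool goes at most 50 mm and 8.59 degrees, less where a joint would pass 70% of its speed; a pose out of reach is approached as far as the arm can. A call with a gripper value outside its range is refused whole. OPENING is the closure, from 0 (fully open) to 1 (shut), set as the call begins (- or left out, the last holds). The fingers move at their own pace and stop on an object; the grip force is fixed at half the most. Time passes only in rows, so rows that do not move let the fingers close. It gives the time, the measured TCP pose, the force and the opening at its end, in the units of the state.
- observe(): the state, without advancing time (a new reading comes with each control period).
- get_image(name): name is "scene" or "top" or "wrist"; returns a dict with "img" (400x640x3 uint8, blue, green, red), "fovy" (degrees; the focal length in pixels is half the picture's height over the tangent of half this angle, whatever the lens; pixels are square), "cx", "cy" (the principal point, pixels), "R" (3x3) and "t" (3): a world point X has camera coordinates R X + t. Camera axes: x right, y down, z forward; pixel columns grow to the right and rows downward; lengths in m; the calibration is good to about 2 mm. A picture is of the moment at which its call begins. There is no depth.
- workorder.hand_in(): hands the job in, once; it reports no verdict.
The state is a dict: "time": time; "q": joint angles; "qd": joint speeds; "tau": joint torques, N m; "eef_pos": TCP position; "tcp_rot": TCP orientation; "force": force on the tool from outside, world axes, zero at the start; "torque": the same for the moment, N m; "opening": opening from 0.0 (shut) to 1.0 (fully open).
Only numpy, scipy, OpenCV 4.12 (cv2) and the standard library are available. Lean on these libraries where they do the work, as an engineer would, in place of code of your own. Each camera call takes 0.05 s, during which the arm holds its last target.

### The job

The small plastic tea organiser on the sill has been left open: push both of its drawers fully home and push its hinged lid down flat until it is shut. Use only the fingertips, from the outside: do not reach into the drawers or under the lid, and do not pinch or lift anything. Leave everything else on the sill where it is.

Things in the scene. Friction and masses are not known exactly. Their poses are not given: they have to be found in the camera images.
- organiser: compact off-white plastic organiser, 150 deep (x) by 220 wide (y) by 79 mm high when shut, held fast to the sill by its rubber feet. Two drawers side by side below, a lidded tray above. Origin: centre of its underside, on the sill. Its -x side is the front, roughly towards the robot, where the drawers come out (front face at x = -75 mm); +y is its left as the robot sees it.
- drawer_left (a joint): how far the left (+y) drawer is out, in m: 0 fully home, at most 0.110. It starts 0.035 to 0.080 out. It slides with about 1.5 N of friction, stays where it is left and comes against a firm stop at 0. Behind its 3 mm front panel is an open tub, 135 by 100 mm, walls to 37 mm above the sill: the fingers must keep out of it.
- drawer_right (a joint): how far the right (-y) drawer is out, in m; the same as the left one.
- drawer_left_pull (a point): middle of the front face of the left drawer's pull rail, 30 mm above the sill. The rail is 100 mm wide (the whole drawer) and stands 14 mm out from the drawer's flat front (104 wide, 5 to 40 mm above the sill); its upright front face is 23 to 37 mm above the sill. Axes as the organiser's: push along +x. With the drawer home it is at x = -89, y = +53.5 mm in the organiser's axes.
- drawer_right_pull (a point): the same point on the right drawer; with the drawer home at x = -89, y = -53.5 mm in the organiser's axes.
- lid (a joint): opening angle of the lid, in rad: 0 flat and shut, grows as its front edge rises. It starts between 0.6 and 1.1. The hinge is stiff (about 0.2 N m), so the lid stays where it is left; shut, it comes against a firm stop. The fingers must keep off its inner face (the underside).
- lid_hinge (a point): middle of the lid's hinge line, along the organiser's y at the top of its back (x = +75 mm in the organiser's axes), 74 mm above the sill. Its axes turn with the lid.
- lid_edge (a point): middle of the lid's front edge, on its outer (upper) face. The lid is a flat plate 220 mm wide, 5 mm thick in all, reaching 152 mm from the hinge line to this edge. Shut, this point is 80 mm above the sill, at x = -77 mm in the organiser's axes. Its axes turn with the lid: z is the lid's outward normal, up when shut.
- shaker: glass salt shaker with a steel cap, 42 mm across, 86 mm high, standing; origin at the centre of its underside. Bystander.
- saucer: terracotta plant saucer, 110 mm across, 18 mm high; origin at the centre of its underside. Bystander close by the organiser's right side.
- infuser: stainless tea infuser ball, 46 mm across, 56 mm high with its ring, standing in the saucer; origin at its underside. Bystander.
- peg: wooden clothes peg, 72 by 13 by 10 mm, lying just to the right of the right drawer; origin at the centre of its underside. Bystander.
- mug: white mug, 76 mm across, 88 mm high, its handle pointing roughly towards the robot; origin at the centre of its underside. Bystander.
- tin: round aluminium tea tin, 71 mm across, 103 mm high with its knob; origin at the centre of its underside. Shaker, mug and tin stand in any order at three places: close by the organiser's left side, farther out to its left, and in front of it to the right. Bystander.

How it is judged:
At the end, for the whole second after the job is handed in: Both drawers are within 4 mm of fully home and the lid is within 0.04 rad (6 mm at its front edge) of flat shut (value of joint each of drawer_left, drawer_right below 0.004 m and value of joint lid below 0.04 rad); the robot touches nothing.
It fails at once if a bystander (shaker, saucer, infuser, peg, mug or tin) is picked up, knocked over or shifted by more than 20 mm (distance of any of shaker, saucer, infuser, peg, mug, tin from where it was at the start of the episode above 0.02 m).
It fails at once if the lid is raised further open, past 1.2 rad (value of joint lid above 1.2 rad).
It fails at once if the fingers reach into a drawer or pinch its front (over 2 N on the tub) (contact force between the fingers and drawer_left_c3 above 2 N or contact force between the fingers and drawer_left_c4 above 2 N or contact force between the fingers and drawer_left_c5 above 2 N or contact force between the fingers and drawer_left_c6 above 2 N or contact force between the fingers and drawer_left_c7 above 2 N or contact force between the fingers and drawer_right_c3 above 2 N or contact force between the fingers and drawer_right_c4 above 2 N or contact force between the fingers and drawer_right_c5 above 2 N or contact force between the fingers and drawer_right_c6 above 2 N or contact force between the fingers and drawer_right_c7 above 2 N).
It fails at once if the fingers reach under the lid or pinch it (over 2 N on its inner face) (contact force between the fingers and lid_c2 above 2 N).
It also fails if it takes over 48 s, if anything falls off the work surface, if the arm or the gripper's body presses on something with over 40 N, if the wrist force passes 120 N, or if a joint passes its speed limit or range.

## Working session

There is one attempt and no reset: what is moved stays moved. The work goes in short steps, Python scripts to look and compute and a shell command to move; the robot and the scene stay as the last step left them, time stands still between calls to the robot, and variables do not carry over. Pictures are saved under pics/ and viewed, and the job is handed in when it is done.

```bash
ls; mkdir -p pics; python3 - <<'E'
from station import observe,get_image,robot
import cv2,numpy as np
s=observe();print(s)
print(robot.tip_reach)
for n in ["scene","top","wrist"]:
    d=get_image(n);cv2.imwrite(f"pics/{n}0.png",d["img"]);print(n,d["fovy"],d["cx"],d["cy"],np.round(d["R"],3).tolist(),np.round(d["t"],3))
E
```

```text
pics
{'time': 0.0, 'q': array([ 1.25922532,  0.62932772,  0.03840739,  1.5184144 , -0.02698477,
        0.99626234, -0.02001894]), 'qd': array([ 0.00089746, -0.00051303,  0.00135422,  0.00071414,  0.00159777,
       -0.00101691, -0.00016772]), 'tau': array([-2.08286849e-06, -5.63407159e+01,  1.22652333e+00, -1.93449032e+01,
        1.11151597e-02,  1.05206994e-02,  1.52345046e-05]), 'eef_pos': array([ 0.15804723, -0.62988474,  0.25538549]), 'tcp_rot': array([ 3.14157532e+00,  1.89473113e-03, -1.32500909e+00]), 'force': array([ 0.76307484,  0.9689682 , -0.16989007]), 'torque': array([ 0.03782855,  0.01730874, -0.06553568]), 'opening': 1.0003446234370343}
0.025
scene 53.64909970307872 320.39085295580605 197.4653396168909 [[-0.998, -0.06, -0.009], [-0.043, 0.795, -0.605], [0.044, -0.604, -0.796]] [0.579 0.035 0.901]
top 54.45333354673608 320.07697933418183 198.18095677947204 [[-0.022, -1.0, -0.003], [-0.984, 0.022, -0.174], [0.175, -0.001, -0.985]] [0.08  0.571 0.84 ]
wrist 69.35364843733802 323.7506726364812 201.7271432430805 [[0.243, -0.97, -0.001], [-0.934, -0.235, 0.269], [-0.262, -0.064, -0.963]] [-0.649 -0.036  0.379]
```

View pics/scene0.png

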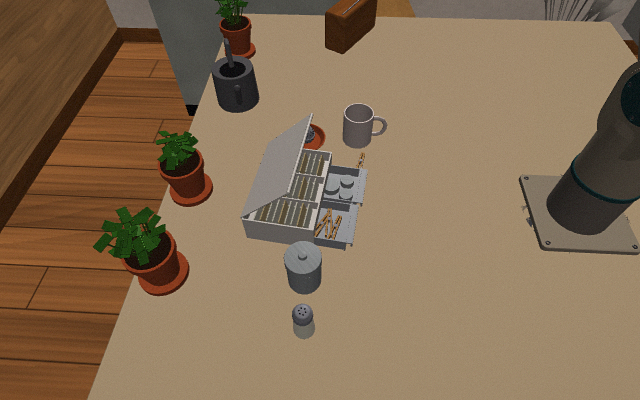

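View pics/top0.png

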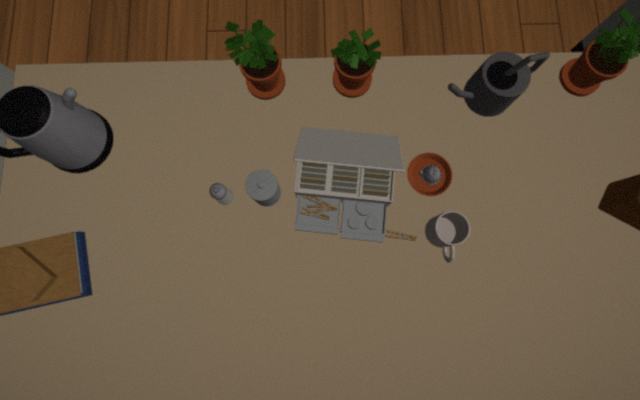

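View pics/wrist0.png

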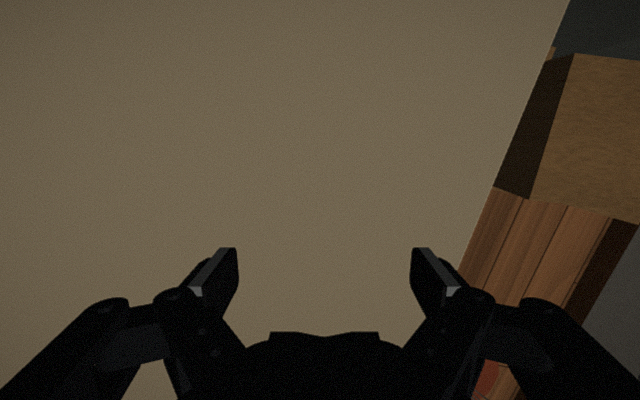

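The scene view shows the organiser near (310,190), with both drawers out and the lid up. The tin (303,268) is to its left with the shaker (303,320) beyond it. The mug (360,125), peg (360,160) and saucer are on its right. I'll enlarge the crops to pick out corners.

```bash
python3 - <<'E'
import cv2
a=cv2.imread("pics/top0.png")[115:255,280:480];cv2.imwrite("pics/topc.png",cv2.resize(a,None,fx=4,fy=4,interpolation=cv2.INTER_CUBIC))
a=cv2.imread("pics/scene0.png")[105:255,235:395];cv2.imwrite("pics/scenec.png",cv2.resize(a,None,fx=4,fy=4,interpolation=cv2.INTER_CUBIC))
E
```

```text
(no output)
```

View pics/topc.png

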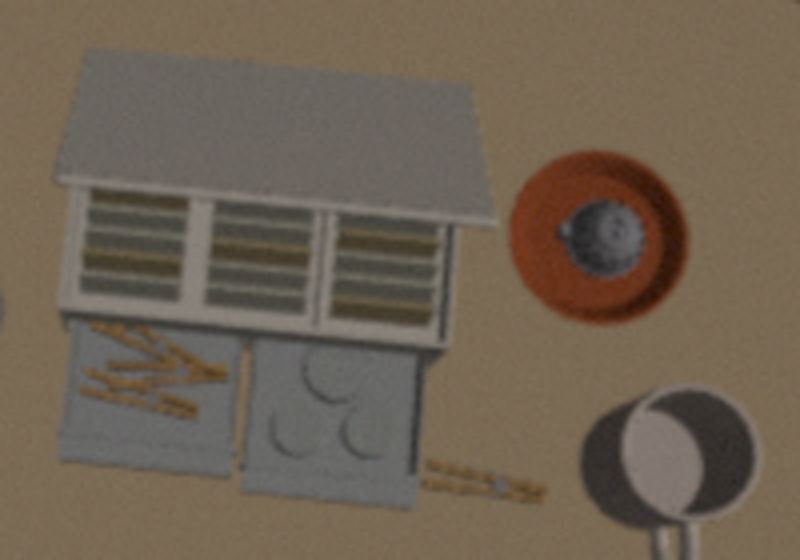

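View pics/scenec.png

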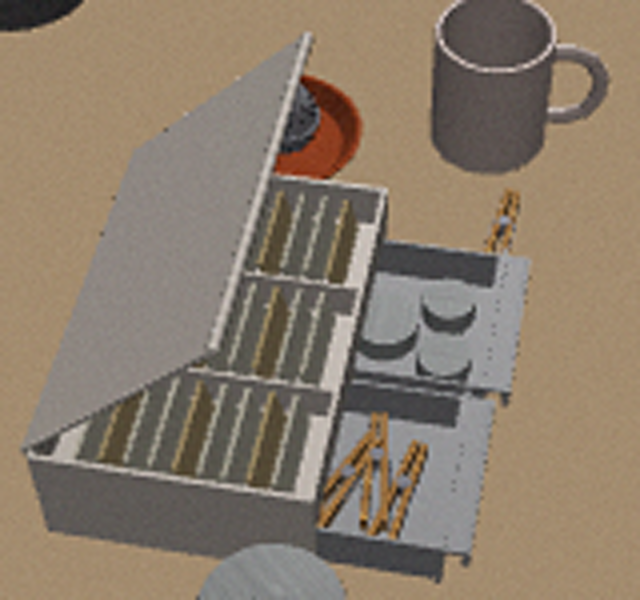

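```bash
cat > h.py <<'E'
import numpy as np
from station import get_image
def cam(n):
    d=get_image(n); d["f"]=200/np.tan(np.radians(d["fovy"])/2); d["R"]=np.array(d["R"]);d["t"]=np.array(d["t"]);return d
def ray(d,p):
    v=np.array([(p[0]-d["cx"])/d["f"],(p[1]-d["cy"])/d["f"],1.]);return -d["R"].T@d["t"],d["R"].T@v
def plane(d,p,z):
    o,v=ray(d,p);return o+v*(z-o[2])/v[2]
def tri(d1,p1,d2,p2):
    o,v=ray(d1,p1);q,w=ray(d2,p2);s=np.linalg.lstsq(np.c_[v,-w],q-o,rcond=None)[0]
    a=o+v*s[0];b=q+w*s[1];return (a+b)/2,np.linalg.norm(a-b)
def proj(d,X):
    c=d["R"]@X+d["t"];return d["cx"]+d["f"]*c[0]/c[2],d["cy"]+d["f"]*c[1]/c[2]
E
python3 - <<'E'
from h import *
np.set_printoptions(precision=4,suppress=True)
T=cam("top");S=cam("scene")
tp=lambda x,y:((x+.5)/4-.5+280,(y+.5)/4-.5+115)
sp=lambda x,y:((x+.5)/4-.5+235,(y+.5)/4-.5+105)
P={"bodyFL":(62,312,.074),"bodyFR":(445,348,.074),"LrailL":(58,461,.037),"LrailR":(232,477,.037),"RrailL":(241,492,.037),"RrailR":(416,508,.037),"hingeL":(88,48,.076),"hingeR":(472,86,.076),"pegR":(545,492,.01),"pegL":(425,470,.01)}
for k,(x,y,z) in P.items(): print(k,plane(T,tp(x,y),z))
for k,a,b in [("lidR",(497,225),(308,35)),("lidL",(57,182),(212,350)),("RrailR",(416,508),(530,258)),("RrailL",(241,492),(512,395)),("LrailL",(58,461),(468,555)),("hingeL",(88,48),(24,448)),("bodyFR",(445,348),(388,188)),("bodyFL",(62,312),(316,497))]:
    print(k,*tri(T,tp(*a),S,sp(*b)))
for n,p in dict(mug=(442,240),).items(): print(n,plane(T,p,0))
E
```

```text
bodyFL [0.5821 0.1227 0.074 ]
bodyFR [ 0.557 -0.09   0.074]
LrailL [0.5024 0.1283 0.037 ]
LrailR [0.491  0.0288 0.037 ]
RrailL [0.4824 0.024  0.037 ]
RrailR [ 0.4711 -0.0754  0.037 ]
hingeL [0.7359 0.106  0.076 ]
hingeR [ 0.7081 -0.1132  0.076 ]
pegR [ 0.4805 -0.156   0.01  ]
pegL [ 0.4949 -0.0862  0.01  ]
lidR [ 0.6017 -0.0994  0.1809] 0.0025411865957088104
lidL [0.6284 0.1173 0.1831] 0.003561199936119015
RrailR [ 0.472  -0.0757  0.0363] 0.001804025750110672
RrailL [0.4832 0.0237 0.0334] 0.0011190259674404542
LrailL [0.5048 0.1281 0.033 ] 0.0041835800035888975
hingeL [0.7347 0.1058 0.0808] 0.0011109840917076137
bodyFR [ 0.5575 -0.0897  0.0767] 0.0018008642032029797
bodyFL [0.5838 0.1225 0.0732] 0.0030434340640264537
mug [ 0.4742 -0.2201  0.    ]
```

Measured: organiser yaw is about -6.8° and its centre is near (0.644, 0.008). The drawers are about 66 and 73 mm out and the lid is at about 0.75 rad. The rail y offsets of ±53 mm match the given sizes. I'll go over the lid first with the fingers shut.

```bash
python3 -m jog '[-1,-1.2,0,0,-2,-2.5,0,0,-2.6,-3.2,0,0,-2.6,-3.2,0,0,-2.6,-3.2,0,0,-2.6,-3.2,0,0,-2.6,-3.2,0,0,-2.6,-3.2,0,0,-2.6,-3.2,0,0,-2.6,-3.2,0,0,-2.6,-3.2,0,0,-2.6,-3.2,0,0,-2.6,-3.2,0,0,-2.6,-3.2,0,0,-2.6,-3.2,0,0,-2.6,-3.2,0,0,-2.6,-3.2,0,0,-2.6,-3.2,0,0,-2.6,-3.2,0,0,-2.6,-3.2,0,0]' 1
```

```text
time: 2.25
eef_pos: [0.6316, 0.0045, 0.2564]
tcp_rot: [3.141, 0.001, -1.324]
force: [0.5, 0.7, 0.2]
opening: 0.004
```

```bash
python3 -m jog '[0,0,0,7,0,0,0,7,0,0,0,7,-0.4,-0.9,0,0,0,0,0,0,0,0,0,0]'; python3 - <<'E'
from h import *
import cv2
for n in ["scene","top","wrist"]: cv2.imwrite(f"pics/{n}1.png",cam(n)["img"])
a=cv2.imread("pics/scene1.png")[75:255,215:395];b=cv2.imread("pics/wrist1.png")
cv2.imwrite("pics/m1.png",np.hstack([cv2.resize(a,(400,400)),b[:, 120:520]]))
E
```

```text
time: 2.85
eef_pos: [0.641, 0.0053, 0.2562]
tcp_rot: [3.141, 0.0, -1.689]
force: [0.4, 0.2, 0.0]
opening: 0.001
```

View pics/m1.png

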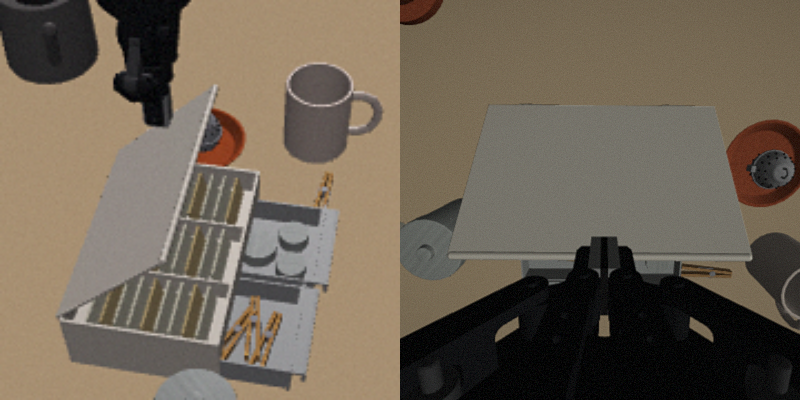

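The wrist view shows the shut fingertips at about (324,240), square to the lid and just behind its front edge (row ~252). I'll check the tip position and the edge by projection.

```bash
python3 - <<'E'
from h import *
W=cam("wrist");S=cam("scene")
for z in (.025,.03,.038): print(z,proj(W,np.array([.641,.0053,.2562-z])),proj(S,np.array([.641,.0053,.2562-z])))
T=np.array
for x,y in [((450-400+120),255),((749-400+120),257)]:
  for z in (.175,.182,.19): print(x,z,plane(W,(x,y),z))
E
```

```text
0.025 (np.float64(321.62379984337025), np.float64(250.11109298355987)) (np.float64(286.52722472247274), np.float64(129.36794732852383))
0.03 (np.float64(321.6861496855013), np.float64(246.23993223473815)) (np.float64(286.73139303509174), np.float64(131.33600019686133))
0.038 (np.float64(321.7784983637246), np.float64(240.50621156881397)) (np.float64(287.0535673299664), np.float64(134.4415557896912))
170 0.175 [0.62459821 0.12305302 0.175     ]
170 0.182 [0.62751106 0.11859732 0.182     ]
170 0.19 [0.63084003 0.11350509 0.19      ]
469 0.175 [ 0.5958725  -0.10113943  0.175     ]
469 0.182 [ 0.59979383 -0.09772433  0.182     ]
469 0.19 [ 0.60427536 -0.09382136  0.19      ]
```

```bash
python3 -m jog '[0,0,1.5,0,0,0,1.5,0,0,0,1.5,0,0,0,1,0,0,0,0.5,0,0,0,0.5,0,0,0.2,0.5,0,0,0.4,0.5,0,0,0.4,0.5,0]'
```

```text
time: 4.0
eef_pos: [0.6312, 0.0058, 0.1764]
tcp_rot: [-3.14, 0.0, -1.692]
force: [1.0, 0.2, -0.4]
opening: 0.002
```

```bash
python3 - <<'E'
from h import *
import cv2
for n in ["scene","top","wrist"]: cv2.imwrite(f"pics/{n}2.png",cam(n)["img"])
a=cv2.imread("pics/scene2.png")[75:255,215:395];b=cv2.imread("pics/wrist2.png")
cv2.imwrite("pics/m2.png",np.hstack([cv2.resize(a,(400,400)),b[:, 120:520]]))
from station import observe;print(observe()["force"])
E
```

```text
[0.1101059  0.10677828 0.34709196]
```

View pics/m2.png

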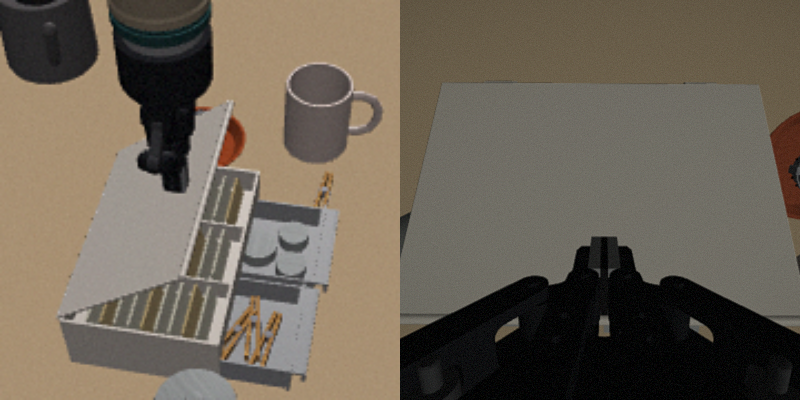

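The lid is following the tip down (about 0.6 rad now) and the contact is well behind the edge. Continuing along the arc.

```bash
python3 -m jog '[0,0.35,0.5,0,0,0.3,0.5,0,0,0.3,0.5,0,0,0.3,0.5,0,0,0.25,0.5,0,0,0.25,0.5,0,0,0.2,0.5,0,0,0.15,0.5,0,0,0.1,0.5,0,0,0.1,0.5,0,0,0,0.5,0,0,0,0.5,0,0,0,0.5,0]'
```

```text
time: 5.45
eef_pos: [0.6082, 0.0084, 0.1108]
tcp_rot: [3.141, -0.0, -1.692]
force: [-0.5, 1.0, 1.3]
opening: -0.001
```

```bash
python3 -m jog '[0,0,0.3,0,0,0,0.3,0,0,0,0,0]';python3 -m jog '[0,0,0.2,0,0,0,0.2,0,0,0,0,0]'
```

```text
time: 5.75
eef_pos: [0.6083, 0.0085, 0.1049]
tcp_rot: [3.142, -0.0, -1.692]
force: [0.7, 0.7, 0.0]
opening: -0.001
time: 6.05
eef_pos: [0.6087, 0.0085, 0.1039]
tcp_rot: [-3.14, 0.0, -1.692]
force: [-5.2, -0.1, 17.5]
opening: 0.002
```

The lid is hard on its stop: 17 N with the tip at z = 0.079, which agrees with the given 80 mm. Now lifting off and going in front of the right drawer's rail.

```bash
python3 -m jog '[0,0,-1,0,0,0,-2,0,0,0,-2,0,0.5,1.5,0,0,1,3,0,0,1,3,0,0,1,3,0,0,1,3,0,0,0.5,2,0,0,0,0,0,0]'; python3 - <<'E'
from h import *
import cv2
from station import observe;print(observe()["eef_pos"])
for n in ["scene","top","wrist"]: cv2.imwrite(f"pics/{n}3.png",cam(n)["img"])
a=cv2.imread("pics/scene3.png")[75:255,215:395];b=cv2.imread("pics/wrist3.png")
cv2.imwrite("pics/m3.png",np.hstack([cv2.resize(a,(400,400)),b[:, 120:520]]))
E
```

```text
time: 7.05
eef_pos: [0.4452, -0.023, 0.1516]
tcp_rot: [3.138, -0.0, -1.693]
force: [0.5, 0.4, -0.5]
opening: -0.0
[ 0.44521256 -0.02295355  0.15155724]
```

View pics/m3.png

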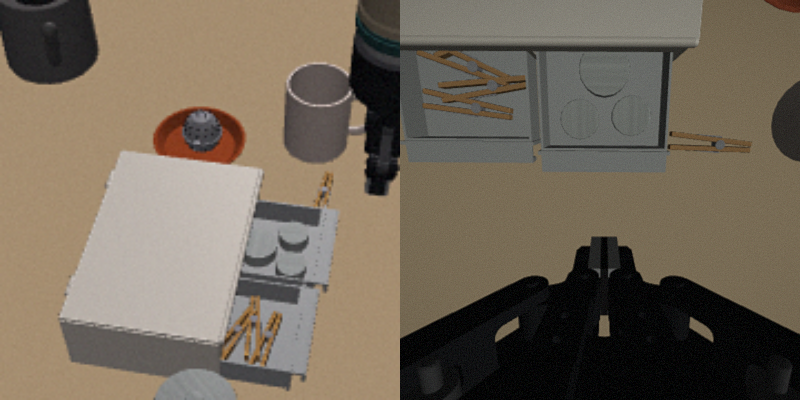

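The scene view shows the lid flat. The tool is about 20 mm clear of the right rail (wrist row ~172). Descending and then pushing.

```bash
python3 -m jog '[0,0,1.5,0,0,0,3,0,0,0,3,0,0,0,2,0,0,0,1,0,0,0,0.3,0,0,0,0,0]' && python3 -m jog '[0,-0.5,0,0,0,-0.8,0,0,0,-0.8,0,0,0,-0.8,0,0,0,-0.8,0,0,0,-0.8,0,0]'; python3 - <<'E'
from h import *
import cv2
for n in ["scene","top","wrist"]: cv2.imwrite(f"pics/{n}4.png",cam(n)["img"])
a=cv2.imread("pics/scene4.png")[75:255,215:395];b=cv2.imread("pics/wrist4.png")
cv2.imwrite("pics/m4.png",np.hstack([cv2.resize(a,(400,400)),b[:, 120:520]]))
E
```

```text
time: 7.9
eef_pos: [0.4492, -0.0209, 0.051]
tcp_rot: [3.136, 0.003, -1.691]
force: [0.3, 0.8, -0.0]
opening: -0.001
time: 8.5
eef_pos: [0.4931, -0.0268, 0.0517]
tcp_rot: [3.135, 0.003, -1.692]
force: [-2.2, 0.3, 1.4]
opening: 0.001
```

View pics/m4.png

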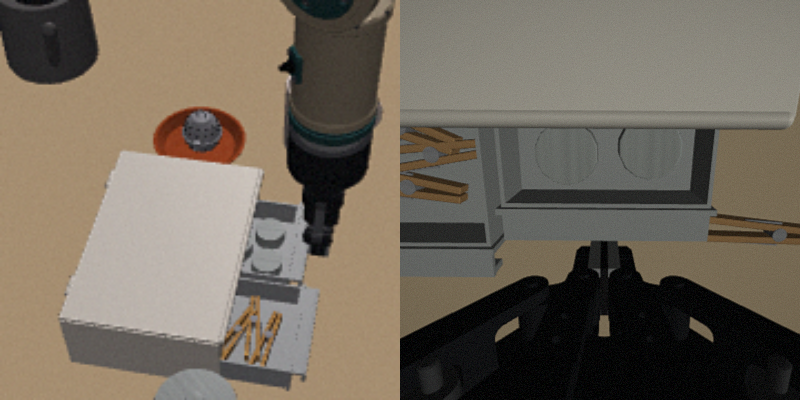

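The drawer is sliding in, but the tip is at z = 0.027, only 10 mm below the top of the rail. I'll back off, lower it and continue.

```bash
python3 -m jog '[0,0.7,0,0,0,0,0.4,0,0,0,0.4,0,0,-0.5,0,0,0,0,0,0]'; python3 -m jog '[0,-0.8,0,0,0,-0.8,0,0,0,-0.8,0,0,0,-0.8,0,0,0,0,0,0]'
```

```text
time: 9.15
eef_pos: [0.4916, -0.0266, 0.0435]
tcp_rot: [3.137, 0.003, -1.692]
force: [0.6, 0.8, -0.3]
opening: 0.0
time: 9.65
eef_pos: [0.5244, -0.0305, 0.0435]
tcp_rot: [3.138, 0.003, -1.691]
force: [0.1, 0.3, 0.7]
opening: -0.001
```

```bash
python3 -m jog '[0,-0.5,0,0,0,-0.5,0,0,0,0,0,0]'; python3 -m jog '[0,-0.2,0,0,0,-0.2,0,0,0,0,0,0]'; python3 -m jog '[0,-0.2,0,0,0,0,0,0]'
```

```text
time: 9.95
eef_pos: [0.5333, -0.0315, 0.0434]
tcp_rot: [3.137, 0.003, -1.692]
force: [0.5, 0.8, -0.4]
opening: 0.001
time: 10.25
eef_pos: [0.5365, -0.0319, 0.0434]
tcp_rot: [3.136, 0.003, -1.692]
force: [-0.5, 0.6, 0.3]
opening: -0.003
time: 10.45
eef_pos: [0.5385, -0.0322, 0.0433]
tcp_rot: [3.136, 0.003, -1.692]
force: [-1.0, -0.0, -0.0]
opening: -0.0
```

```bash
python3 -m jog '[0,-0.2,0,0,0,0,0,0]'; python3 -m jog '[0,-0.2,0,0,0,0,0,0]';python3 -m jog '[0,-0.2,0,0,0,0,0,0]'
```

```text
time: 10.65
eef_pos: [0.5405, -0.0324, 0.0433]
tcp_rot: [3.136, 0.003, -1.692]
force: [-1.5, 1.2, 0.2]
opening: -0.001
time: 10.85
eef_pos: [0.5406, -0.0324, 0.0432]
tcp_rot: [3.132, 0.004, -1.692]
force: [-5.4, 0.9, 3.0]
opening: 0.001
time: 11.05
eef_pos: [0.5407, -0.0324, 0.043]
tcp_rot: [3.128, 0.004, -1.692]
force: [-7.7, 0.7, 7.4]
opening: -0.003
```

Firm stop reached. Backing straight off and looking before going sideways to the left drawer.

```bash
python3 -m jog '[0,1,0,0,0,2.5,0,0,0,2.5,0,0,0,2.5,0,0,0,0,0,0]'; python3 - <<'E'
from h import *
import cv2
for n in ["scene","top","wrist"]: cv2.imwrite(f"pics/{n}5.png",cam(n)["img"])
a=cv2.imread("pics/scene5.png")[75:255,215:395];b=cv2.imread("pics/wrist5.png")
cv2.imwrite("pics/m5.png",np.hstack([cv2.resize(a,(400,400)),b[:, 120:520]]))
E
```

```text
time: 11.55
eef_pos: [0.4563, -0.0223, 0.0439]
tcp_rot: [3.132, 0.003, -1.692]
force: [0.4, 0.3, 0.1]
opening: 0.002
```

View pics/m5.png

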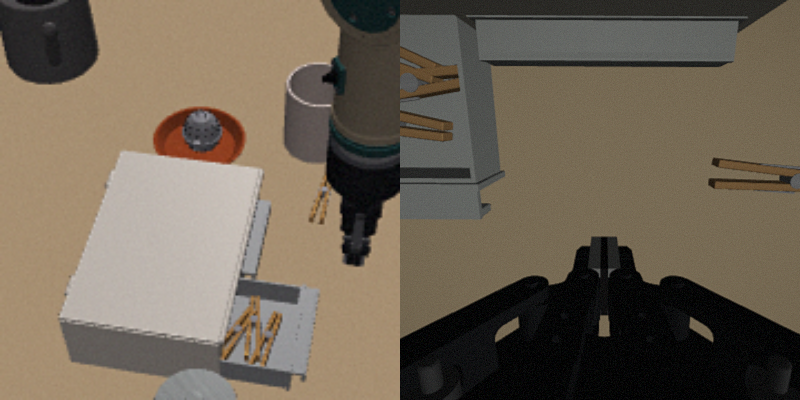

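The right drawer is home: its rail stands out evenly just beyond the lid edge and the peg is undisturbed. The left rail's front is about 17 mm beyond the fingers, so I'll sidestep 10.5 cm and push.

```bash
python3 -m jog '[-1.5,0,0,0,-3,0,0,0,-3,0,0,0,-2,0,0,0,-1,0,0,0,0,0,0,0]' && python3 -m jog '[0,-0.5,0,0,0,-0.8,0,0,0,-0.8,0,0,0,-0.8,0,0,0,-0.8,0,0,0,-0.8,0,0,0,0,0,0]'; python3 - <<'E'
from h import *
import cv2
for n in ["scene","top","wrist"]: cv2.imwrite(f"pics/{n}6.png",cam(n)["img"])
a=cv2.imread("pics/scene6.png")[75:255,215:395];b=cv2.imread("pics/wrist6.png")
cv2.imwrite("pics/m6.png",np.hstack([cv2.resize(a,(400,400)),b[:, 120:520]]))
E
```

```text
time: 12.3
eef_pos: [0.4736, 0.083, 0.0441]
tcp_rot: [3.137, 0.004, -1.689]
force: [0.2, -0.4, -0.3]
opening: -0.0
time: 13.0
eef_pos: [0.5191, 0.0758, 0.0439]
tcp_rot: [3.138, 0.003, -1.692]
force: [0.8, -0.2, -0.9]
opening: 0.001
```

View pics/m6.png

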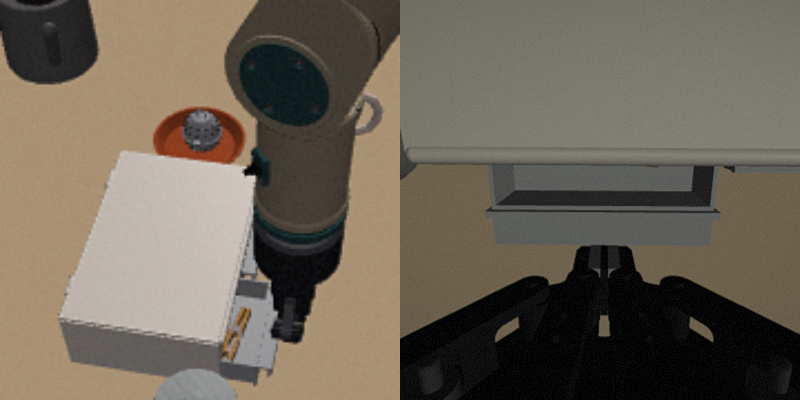

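```bash
python3 -m jog '[0,-0.7,0,0,0,-0.7,0,0,0,-0.7,0,0,0,-0.5,0,0,0,-0.3,0,0,0,0,0,0]'; python3 -m jog '[0,-0.2,0,0,0,-0.2,0,0,0,0,0,0]';python3 -m jog '[0,-0.2,0,0,0,0,0,0]';python3 -m jog '[0,-0.2,0,0,0,0,0,0]'
```

```text
time: 13.75
eef_pos: [0.5469, 0.0725, 0.0437]
tcp_rot: [3.137, 0.003, -1.692]
force: [0.3, 0.9, 0.5]
opening: -0.001
time: 14.05
eef_pos: [0.5501, 0.072, 0.0437]
tcp_rot: [3.136, 0.003, -1.692]
force: [-1.2, -0.4, 0.9]
opening: -0.002
time: 14.25
eef_pos: [0.5521, 0.0718, 0.0437]
tcp_rot: [3.136, 0.003, -1.692]
force: [-0.1, 0.2, 0.5]
opening: -0.006
time: 14.45
eef_pos: [0.5538, 0.0716, 0.0436]
tcp_rot: [3.135, 0.003, -1.692]
force: [-1.4, 0.2, 1.6]
opening: -0.002
```

```bash
python3 -m jog '[0,-0.2,0,0,0,0,0,0]'; python3 -m jog '[0,-0.2,0,0,0,0,0,0]'
```

```text
time: 14.65
eef_pos: [0.5538, 0.0715, 0.0434]
tcp_rot: [3.131, 0.003, -1.692]
force: [-6.4, -0.7, 4.4]
opening: -0.005
time: 14.85
eef_pos: [0.5539, 0.0716, 0.0433]
tcp_rot: [3.127, 0.004, -1.692]
force: [-9.0, -0.7, 7.2]
opening: -0.003
```

The left drawer stops at the same tool depth as the right one (-97 and -98 mm). Backing off, rising and checking.

```bash
python3 -m jog '[0,1,0,0,0,2.5,0,0,0,2.5,0,0,0,0,-2,0,0,0,-4,0,0,0,-4,0,0,0,-4,0,0,0,-4,0,3,0,0,0,4,0,0,0,4,0,0,0,4,0,0,0,4,0,0,0,4,0,0,0,4,0,0,0,3,0,0,0,0,0,0,0]'; python3 - <<'E'
from h import *
import cv2
for n in ["scene","top"]: cv2.imwrite(f"pics/{n}7.png",cam(n)["img"])
a=cv2.imread("pics/scene7.png")[75:255,215:395];b=cv2.imread("pics/top7.png")[110:250,280:420]
cv2.imwrite("pics/m7.png",np.hstack([cv2.resize(a,(400,400)),cv2.resize(b,(400,400))]))
d=cv2.absdiff(cv2.imread("pics/top7.png"),cv2.imread("pics/top0.png"))
cv2.imwrite("pics/d7.png",np.clip(d.astype(int)*3,0,255).astype(np.uint8))
E
```

```text
time: 16.55
eef_pos: [0.4625, -0.2258, 0.2238]
tcp_rot: [3.139, -0.002, -1.699]
force: [0.2, 0.1, 0.1]
opening: 0.001
```

View pics/m7.png

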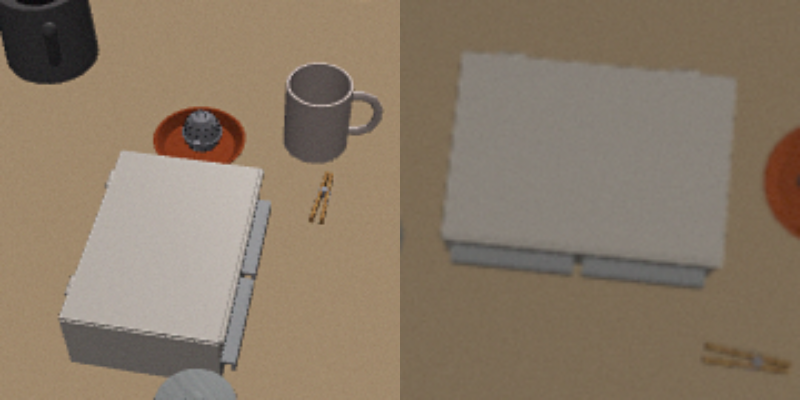

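View pics/d7.png

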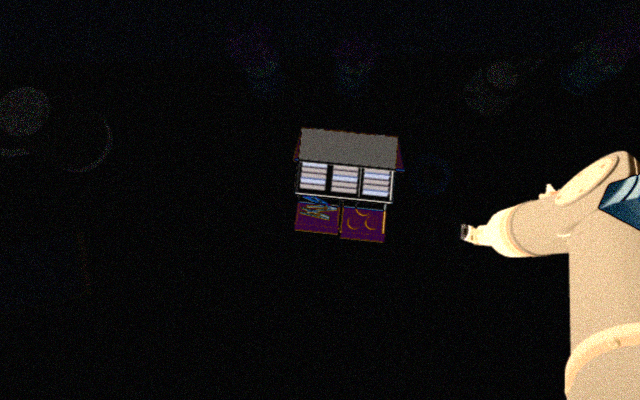

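The lid is flat, both rails are evenly close under it, and only the organiser and arm have changed between the first and last top pictures. One numeric check:

```bash
python3 - <<'E'
from h import *
T=cam("top");S=cam("scene");k=140/400
a=-0.1185;o=np.array([.644,.0075]);
def org(p):
    d=p[:2]-o;return np.round([d[0]*np.cos(a)+d[1]*np.sin(a),-d[0]*np.sin(a)+d[1]*np.cos(a),p[2]],4)
for n,x,y,z in [("LL",52,263,.037),("LR",172,273,.037),("RL",183,276,.037),("RR",306,287,.037)]:
    print(n,org(plane(T,(x*k+280,y*k+110),z)))
s=180/400
for n,t,c in [("lidR",(323,266),(263,168)),("lidL",(43,238),(222,345))]:
    X,e=tri(T,(t[0]*k+280,t[1]*k+110),S,(c[0]*s+215,c[1]*s+75));print(n,org(X),e)
E
```

```text
LL [-0.0897  0.1008  0.037 ]
LR [-0.0885  0.003   0.037 ]
RL [-0.0901 -0.0061  0.037 ]
RR [-0.0895 -0.1059  0.037 ]
lidR [-0.0773 -0.112   0.0754] 0.0011702424766896226
lidL [-0.0751  0.1074  0.0696] 0.0013148797337782143
```

The rail fronts are at -88.5 to -90 mm, against -89 when home. The lid edge is at about -76 mm and 70–75 mm up, so it is shut, within pixel error. Handing in.

```bash
python3 -c "
from station import workorder;print(workorder.hand_in())"
```

```text
the job is handed in; nothing more can be done
None
```

I pushed the lid shut and both drawers home from the outside with the shut fingertips, and handed the job in after about 17 s of robot time. No verdict was reported.

- **Lid:** it came hard on its stop at about 17 N with the tip 79 mm above the sill, against 80 mm given. In the last pictures its front edge measured 70–75 mm high. That is 5–10 mm below the given height, which I put down to pixel error because the lid was on its stop and looked flat.
- **Drawers:** both reached a firm stop, at about 8–9 N. The rail fronts then measured -88.5 to -90 mm, against -89 mm when home.
- **Right drawer, first attempt:** the arm stopped about 8 mm short of the height I wanted, leaving the tip 27 mm above the sill. I backed off, lowered it and finished the push.
- **Everything else:** comparing the first and last top views showed no shift of any bystander. The gripper ended in free air, reading almost no force.

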